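# Put the washed steel cutters into the warming box to dry

### The job

Take the lid off the warming box and set it down on the cork mat, then put every steel cutter from the drying mat into the well; the yellow nylon heart must not be warmed, so leave it where it stands. When all the steel cutters are in, put the lid back so that it sits flat and fully home, and only then switch the box on: flip the grey rocker switch on and turn the selector clockwise from off to the two-dot setting, so that it rests in its click. Leave the other things on the counter alone.

Things in the scene. Friction and masses are not known exactly. Their poses are not given: they have to be found in the camera images.
- box: Warming box: heavy low pale grey steel housing, fixed, 350 mm (x) by 260 mm (y) by 95 mm high; origin at the centre of its underside; own -x side faces the robot (turned by up to 0.1 rad). Own frame, mm: round well at (45, 0); selector at (-122, 62) and grey rocker switch at (-122, -62) on the black control panel, level with the housing's top
- well (a point): Centre of the well's flat floor, 16 mm above the counter. The well is 200 mm across and 79 mm deep, open at the housing's top; axes as the box
- lid: Loose round steel lid, about 0.35 kg: a disc 224 mm wide, 4 mm thick over a locating disc 188 mm wide, 8 mm deep that drops into the well with 6 mm play all round. Origin: centre of the locating disc's underside. Closed, the origin is 71 mm above the well's floor, the big disc resting on the housing. A black knob, 34 mm wide, stands on its centre from 28 to 52 mm above the origin
- lid_knob (a point): Centre of the lid's black knob, 40 mm above the lid's origin
- cutter1: Scalloped round steel cutter, 68 mm across, 28 mm high without its handle; its origin is the centre of its underside. A bow handle stands on its flat top: a straight round bar 10 mm thick and 42 mm long along the cutter's own x, its axis 51 mm above the underside, on two legs. Steel, about 100 g, stands upright on the drying mat at the start; may be absent
- cutter2: Plain round steel cutter, 66 mm across, 28 mm high without its handle; its origin is the centre of its underside. A bow handle stands on its flat top: a straight round bar 10 mm thick and 42 mm long along the cutter's own x, its axis 51 mm above the underside, on two legs. Steel, about 100 g, stands upright on the drying mat at the start; may be absent
- cutter3: Scalloped round steel cutter, 62 mm across, 28 mm high without its handle; its origin is the centre of its underside. A bow handle stands on its flat top: a straight round bar 10 mm thick and 42 mm long along the cutter's own x, its axis 51 mm above the underside, on two legs. Steel, about 100 g, stands upright on the drying mat at the start; may be absent
- cutter4: Six-sided steel cutter, about 66 mm across, 28 mm high without its handle; its origin is the centre of its underside. A bow handle stands on its flat top: a straight round bar 10 mm thick and 42 mm long along the cutter's own x, its axis 51 mm above the underside, on two legs. Steel, about 100 g, stands upright on the drying mat at the start; may be absent
- heart: Yellow nylon heart cutter, 65 mm across, 30 mm high, no handle, standing on the drying mat among the steel ones; origin at the centre of its underside. It stays where it is
- drying_mat: Fixed grey-blue ribbed drying mat, 300 mm (x) by 200 mm (y), 6 mm thick; origin at the centre of its underside
- cork_mat: Fixed round cork mat, 210 mm across, 6 mm thick, for the lid; origin at the centre of its underside
- knob (a joint): Angle of the selector, rad; 0 = off, grows clockwise seen from above. Clicks into place at 0, 1.05, 2.09 and 3.14 (every 60 degrees; end stops just beyond the first and last). Between clicks a spring resists, then pulls it into the next click: at most about 0.2 N m, half way, the same at every click
- knob_grip (a point): On the selector's axis, half way up its grey grip bar, 118 mm above the counter. The bar is 50 mm long, 14 mm wide, from 102 to 128 mm above the counter, over a 54 mm wide skirt; point x lies along the bar, the white pointer line at its -x end: towards the robot at off. Round it on the panel: ring = off, then clockwise one, two and three white dots
- rocker (a joint): Angle of the grey rocker switch, rad; 0 = off, 0.4 = on; snaps over half way. About 5 N down on its raised end flips it; it stays where it is put
- rocker_press (a point): Point on top of the rocker (paddle 50 mm along the box's x by 30 mm wide), at the red dot 18 mm from its middle on the side nearest the robot: that end stands up at off (about 115 mm above the counter) and is down at on (about 107 mm)
- docker: Bystander: beechwood dough docker with steel pins, about 190 mm long, lying near the robot; origin below its roller
- scraper: Bystander: steel dough scraper with wooden grip lying flat near the robot, 150 mm wide; origin near its middle
There are look-alikes about, which are no part of the job. Leave any black or pink look-alike of the cutter3 alone.

How it is judged:
By the outcome, as a careful person would: the job done as asked, in the order asked, and still so for the second after the job is handed in, with the robot touching nothing.
Of cutter1, cutter2, cutter3, cutter4 only 2 to 4 are there at a start; the rules pass over those that are not, and their reading is None.
At some moment in a run one of cutter1, cutter2, cutter3, cutter4 may be knocked a few centimetres aside while the robot is not near it.
Once in a run the grip may slacken for a moment while it holds something.
It also fails if it takes over 210 s, if anything falls off the work surface, if the arm or the gripper's body presses on something with over 40 N, if the wrist force passes 120 N, or if a joint passes its speed limit or range.

### The arm

A 6-joint arm with a two-finger parallel gripper is mounted at the origin on the work surface. World frame = base frame: x ahead of the robot, y to its left, z up, the work surface at z = 0. Lengths are in m, angles in rad, forces in N, time in s.
With the tool pointing down it reaches from about 0.35 to 0.85 m from the base axis. Payload 8.1 kg.
Tool frame: the origin (TCP) lies between the finger pads; the fingertips stand 25 mm ahead of it and the grasp point (between the pads) lies 6 mm ahead of it; z points along the fingers, y is the line along which they close (so a half turn about z gives the same grasp; the last joint's range is limited). The gripper opens to 93 mm and grips with 3 to 60 N. Pads are 15 mm wide; open, the fingers measure 128 mm over their backs; the gripper's body (75 mm by 188 mm) begins 65 mm behind the grasp point.
Start: joints at [1.129, 0.13, 1.488, -0, 1.523, -0.085], TCP at [0.21, 0.562, 0.244] pointing down, gripper open.
Joint ranges: [-2.96, 2.96], [-0.89, 2.26], [0.02, 2.5], [-1.34, 4.48], [0, 2.73], [-2.66, 2.66]. Speed limits (rad/s): [2.39, 2.39, 2.79, 3.14, 3.14, 3.14].

### API

Orientations are given as a rotation vector (axis times angle).
In Python, from plant import robot gives the robot as it stands.
- The arm moves only by the tool arm_command, never from a script. Its argument "increments" is text: rows parted by semicolons, each of 5 numbers parted by spaces: the closure, from 0 (fully open) to 1 (shut), then the shift along the tool's x, y, z in mm, then the turn about the tool's z in rad. A call has 1 to 5 rows; each row is the pose to reach, as a shift and turn from the pose commanded when the call began, along the tool's axes at that moment; what a row does not reach only later rows make up. A row lasts 1/10 s, in which the tool goes at most 50 mm and 8.59 degrees, less where a joint would pass 70% of its speed; a pose out of reach is approached as far as the arm can. A call with a gripper value outside its range is refused whole. The fingers move at their own pace and stop on an object; "grip_force" is the grip in N (left out, the last holds). Time passes only in rows, so rows that repeat a pose let the fingers close. It gives the time, the measured TCP pose, the force, the opening and the grip force at its end, in the units of the state.
- robot.read_state(): the state, without advancing time (a new reading comes with each control period).
- robot.read_camera(name): name is "scene" or "top" or "wrist"; returns the picture (480x640x3 uint8, blue, green, red); there is no depth.
- robot.camera_model(name): a dict with "fx", "fy", "cx", "cy" (pixels), "eye" and "rotation" of the camera in the world. Camera axes: x right, y down, z forward; pixel columns grow to the right and rows downward; lengths in m; the calibration is good to about 2 mm. A picture is of the moment at which its call begins: read the wrist's pose just before it. camera_model takes no time and is no camera call; for the wrist camera it gives the pose at the moment of the call.
- robot.close_job(): hands the job in; it is judged then, once.
The state is a dict: "t": time; "q": joint angles; "dq": joint speeds; "joint_torque": joint torques, N m; "tool_pos": TCP position; "orientation": TCP orientation; "force": force on the tool from outside, world axes, zero at the start; "wrist_torque": the same for the moment, N m; "opening": finger opening in m; "gripper_force": force on a finger pad.
Only numpy, scipy, OpenCV 4.12 (cv2) and the standard library are available. Lean on these libraries where they do the work, as an engineer would, in place of code of your own. Each camera call takes 0.05 s, during which the arm holds its last target. There are 200 camera calls.

## Working session

There is one attempt and no reset: what is moved stays moved. The work goes in short steps, Python scripts to look and compute and a tool call to move; the robot and the scene stay as the last step left them, time stands still between calls to the robot, and variables do not carry over. Pictures are saved under pics/ and viewed, at most 14 in all, crops included, and the job is handed in when it is done.

Besides the shell and the picture viewer there is one more tool, called after ">>>" as a command line: name --argument value ..., lists and objects as JSON in quotes. arm_command: Moves the arm, as the interface text tells. Its arguments: {"type":"object","properties":{"increments":{"type":"string"},"grip_force":{"type":"number"}},"required":["increments"]}

```bash
mkdir -p pics; ls; python3 - <<'E'
from plant import robot
import cv2,numpy as np
s=robot.read_state();print(s)
for n in("top","scene"):
    im=robot.read_camera(n);cv2.imwrite(f"pics/{n}0.png",im);m=robot.camera_model(n);print(n,m)
E
```

```text
pics
{'t': 0.0, 'q': array([ 1.12861400e+00,  1.31143840e-01,  1.48927592e+00,  1.20824469e-05,
        1.52295825e+00, -8.54074230e-02]), 'dq': array([ 0.00046187, -0.0002451 ,  0.00011094, -0.00077856, -0.00069172,
       -0.0008016 ]), 'joint_torque': array([-2.55007202e-03, -5.59852767e+01, -4.91747832e+01,  7.65026081e-02,
        3.59539955e-02, -1.17494242e-04]), 'tool_pos': array([0.20931318, 0.5617631 , 0.24259958]), 'orientation': array([-5.57369180e-01, -3.09126815e+00,  2.70206354e-03]), 'force': array([ 0.36322539,  0.01984165, -0.17055339]), 'wrist_torque': array([ 0.03317651, -0.00264986,  0.02016563]), 'gripper_force': 0.0, 'opening': 0.09283096111814043}
top {'fx': 433.43748171521634, 'fy': 433.43748171521634, 'cx': 321.5619110546081, 'cy': 239.02278665200487, 'eye': array([0.40222034, 0.02444931, 1.28575693]), 'rotation': array([-2.13896519,  2.19320103, -0.16280544])}
scene {'fx': 475.173144700363, 'fy': 475.173144700363, 'cx': 314.983908580937, 'cy': 246.69272614842808, 'eye': array([1.03462682, 0.27538244, 1.06702824]), 'rotation': array([-1.45145064, -2.40264973,  0.6343142 ])}
```

View pics/top0.png

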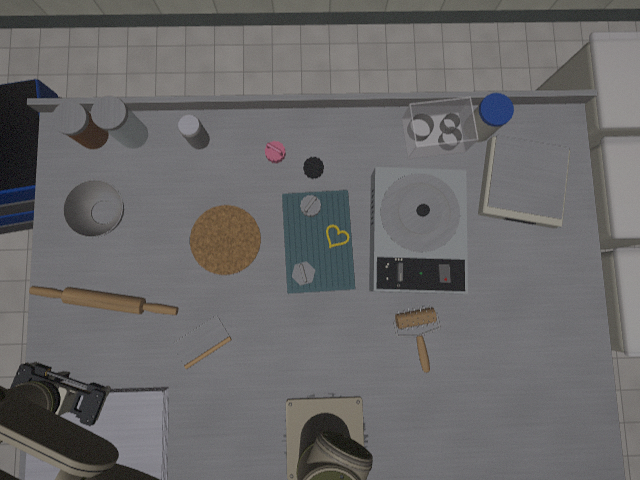

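View pics/scene0.png

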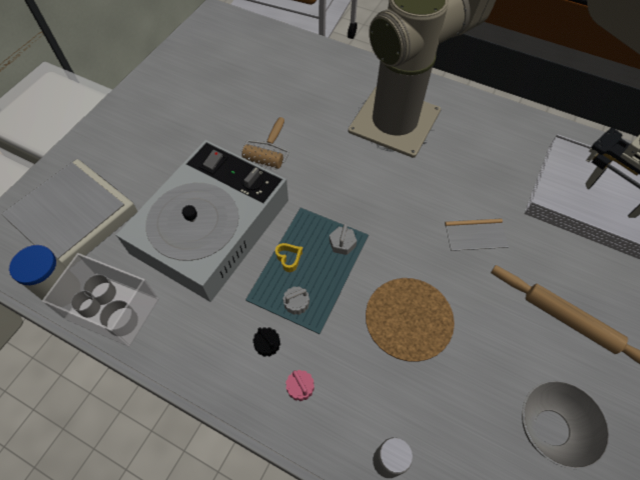

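The two pictures show two steel cutters on the drying mat, and the top view gives these pixels:
- scalloped cutter (310,205)
- hexagon (303,274)
- heart (338,236)
- lid knob (423,210)
- selector (400,271)
- rocker (445,273)
- cork mat (225,240)

The pink and black look-alikes are off the mat. I'll enlarge both views for measuring.

```bash
cat > h.py <<'E'
import numpy as np,cv2
from scipy.spatial.transform import Rotation as R
from plant import robot
def ray(m,u,v):
    d=R.from_rotvec(m["rotation"]).apply([(u-m["cx"])/m["fx"],(v-m["cy"])/m["fy"],1.]);return np.array(m["eye"]),d/np.linalg.norm(d)
def onz(m,u,v,z):
    e,d=ray(m,u,v);return e+d*(z-e[2])/d[2]
def tri(obs):
    A=np.zeros((3,3));b=np.zeros(3);L=[ray(*o) for o in obs]
    for e,d in L:
        P=np.eye(3)-np.outer(d,d);A+=P;b+=P@e
    p=np.linalg.solve(A,b);return p,max(np.linalg.norm((np.eye(3)-np.outer(d,d))@(p-e)) for e,d in L)
def proj(m,p):
    c=R.from_rotvec(m["rotation"]).inv().apply(np.array(p)-m["eye"]);return m["fx"]*c[0]/c[2]+m["cx"],m["fy"]*c[1]/c[2]+m["cy"]
def togo(p,yaw=None,s=None):
    """shift in tool axes (mm) from measured TCP to p; turn so tool y axis points to world yaw (mod pi)"""
    s=s or robot.read_state();T=R.from_rotvec(s["orientation"])
    d=T.inv().apply(np.array(p)-s["tool_pos"])*1000
    t=None
    if yaw is not None:
        l=T.inv().apply([np.cos(yaw),np.sin(yaw),0]);t=np.arctan2(-l[0],l[1]);t=(t+np.pi/2)%np.pi-np.pi/2
    print("togo",d.round(1),"turn",t if t is None else round(t,3),"q6",round(s["q"][5],3),"t",round(s["t"],2))
    return d,t
E
python3 - <<'E'
import cv2,numpy as np
a=cv2.imread("pics/top0.png")[160:300,275:475];b=cv2.imread("pics/scene0.png")[135:335,115:375]
cv2.imwrite("pics/a.png",cv2.resize(a,None,fx=4,fy=4,interpolation=cv2.INTER_CUBIC))
cv2.imwrite("pics/b.png",cv2.resize(b,None,fx=3,fy=3,interpolation=cv2.INTER_CUBIC))
E
```

```text
(no output)
```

View pics/a.png

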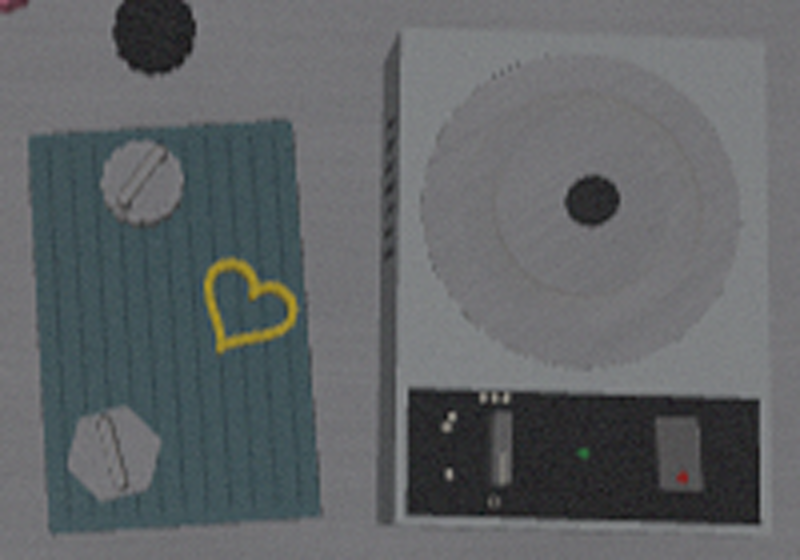

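View pics/b.png

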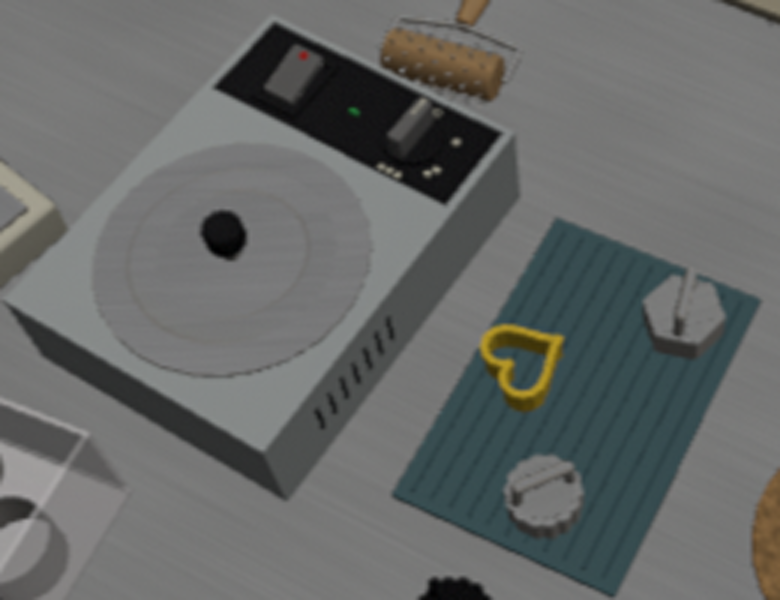

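The crops show these pixels:

| Feature | Top crop | Scene crop |
|---|---|---|
| Lid knob | (593,200) | (223,232) |
| Selector bar | (502,448) | (409,125) |
| Red dot | (682,477) | (303,57) |
| Scalloped cutter bar | (163,152)–(124,206) | (515,488)–(573,465) |
| Hex cutter bar | (101,415)–(123,487) | (680,328)–(690,270) |

```bash
cat > m1.py <<'E'
from h import *
mt,ms=robot.camera_model("top"),robot.camera_model("scene")
T=lambda u,v:(mt,275+(u+.5)/4-.5,160+(v+.5)/4-.5)
S=lambda u,v:(ms,115+(u+.5)/3-.5,135+(v+.5)/3-.5)
for n,a,b in [("knobtop",(593,200),(223,230)),("sel",(502,448),(409,125)),("dot",(682,477),(303,57)),
 ("c1",(768,526),(275,20)),("c2",(393,522),(513,138)),("c3",(400,30),(268,453)),("c4",(766,42),(5,300)),
 ("scA",(163,152),(515,488)),("scB",(124,206),(573,465)),("hxA",(101,415),(680,328)),("hxB",(123,487),(690,270))]:
    p,e=tri([T(*a),S(*b)]);print(n,p.round(4),round(e,4))
print("cork",onz(mt,225,240,.006), "lidrim", onz(*T(580,211),.099))
print("heart",onz(*T(250,305),.03))
E
python3 m1.py
```

```text
knobtop [ 0.6218 -0.279   0.1368] 0.0016
sel [ 0.4566 -0.2119  0.1215] 0.0017
dot [ 0.434  -0.3335  0.1179] 0.0019
c1 [ 0.3986 -0.3939  0.0992] 0.0044
c2 [ 0.4094 -0.1406  0.0925] 0.0014
c3 [ 0.7541 -0.1578  0.0972] 0.0031
c4 [ 0.7401 -0.4185  0.0971] 0.0028
scA [0.679  0.0107 0.0588] 0.002
scB [0.6404 0.0401 0.0561] 0.0023
hxA [0.4904 0.0594 0.0539] 0.0019
hxB [0.4392 0.044  0.0595] 0.0011
cork [0.56939979 0.27905812 0.006     ] lidrim [ 0.62229202 -0.28098704  0.099     ]
heart [ 0.57068851 -0.05225915  0.03      ]
```

```bash
python3 -c "
from h import *
togo([.6215,-.2795,.243],1.21)"
```

```text
togo [-680.  -644.3    0.7] turn 0.004 q6 -0.085 t 0.1
```

>>> arm_command --increments "0 -34 -32 0 0;0 -68 -64 0 0;0 -102 -96 0 0;0 -136 -129 0 0;0 -170 -161 0 0"

```text
t: 0.6
tool_pos: [0.3128, 0.3501, 0.2432]
orientation: [-0.557, -3.092, 0.001]
force: [0.8, 0.7, -0.6]
opening: 0.0931
gripper_force: 0.0
```

>>> arm_command --increments "0 -34 -32 0 0;0 -68 -64 0 0;0 -102 -96 0 0;0 -136 -129 0 0;0 -170 -161 0 0"

```text
t: 1.1
tool_pos: [0.4159, 0.1399, 0.2435]
orientation: [0.557, 3.092, 0.0]
force: [0.5, 0.8, 0.6]
opening: 0.093
gripper_force: 0.0
```

>>> arm_command --increments "0 -34 -32 0 0;0 -68 -64 0 0;0 -102 -96 0 0;0 -136 -129 0 0;0 -170 -161 0 0"

```text
t: 1.6
tool_pos: [0.519, -0.0705, 0.2433]
orientation: [-0.558, -3.091, -0.0]
force: [-0.7, -0.1, 0.1]
opening: 0.0932
gripper_force: 0.0
```

>>> arm_command --increments "0 -34 -32 0 0;0 -68 -64 0 0;0 -102 -96 0 0;0 -136 -129 0 0;0 -170 -161 0 0"

```text
t: 2.1
tool_pos: [0.6221, -0.2806, 0.2429]
orientation: [-0.558, -3.091, -0.001]
force: [1.6, -0.1, 0.5]
opening: 0.0928
gripper_force: 0.0
```

>>> arm_command --increments "0 0 0 0 0;0 0 0 0 0;0 0 0 0 0"

```text
t: 2.4
tool_pos: [0.6215, -0.2778, 0.2435]
orientation: [-0.557, -3.091, -0.001]
force: [-0.3, -0.7, 1.0]
opening: 0.0928
gripper_force: 0.0
```

```bash
python3 -c "
from h import *
s=robot.read_state();print(s['tool_pos'],s['q'])
togo([.6215,-.2795,.243],1.21)
m=robot.camera_model('wrist');print(m)
cv2.imwrite('pics/w1.png',robot.read_camera('wrist'))
print(proj(m,[.6215,-.2795,.137]))"
```

```text
[ 0.62154577 -0.27779154  0.24348791] [-4.95771263e-01  3.50009253e-01  1.23394580e+00  3.67861749e-04
  1.55833870e+00 -1.71028512e+00]
togo [-0.6 -1.6  0.5] turn 0.005 q6 -1.71 t 2.4
{'fx': 408.55434639687036, 'fy': 408.55434639687036, 'cx': 317.70260319513403, 'cy': 242.3674444504995, 'eye': array([ 0.55852424, -0.25745469,  0.38412867]), 'rotation': array([2.412269  , 1.67701048, 0.2030059 ])}
(np.float64(319.50077901761176), np.float64(251.9908851585472))
```

View pics/w1.png

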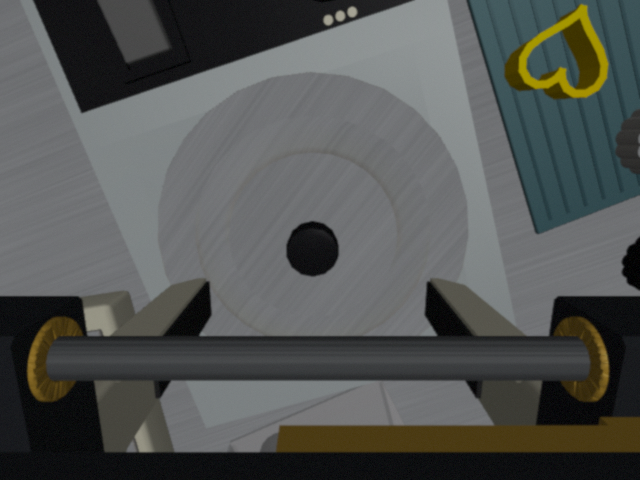

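The wrist view shows the lid knob's top at (312,248), between the open fingers; the panel is at the upper left and the heart at the upper right.

```bash
python3 -c "
from m1 import *
m=robot.camera_model('wrist')
print(tri([(m,312,248),T(593,200),S(223,230)]), onz(m,312,248,.139))
p=onz(m,312,248,.139);togo([p[0],p[1],.133],1.21)"|tail -3
```

```text
heart [ 0.57068851 -0.05225915  0.03      ]
(array([ 0.62053877, -0.28169833,  0.13230855]), np.float64(0.0029231175035450046)) [ 0.61733145 -0.28261779  0.139     ]
togo [  2.3  -6.3 111.1] turn 0.005 q6 -1.71 t 2.45
```

>>> arm_command --increments "0 1 -4 40 0;0 1 -5 70 0;0 1 -5 90 0;0 1 -5 105 0;0 1 -5 110 0"

```text
t: 2.95
tool_pos: [0.6185, -0.2817, 0.1325]
orientation: [-0.555, -3.091, -0.001]
force: [0.1, 0.7, 0.5]
opening: 0.0926
gripper_force: 0.0
```

>>> arm_command --increments "0.5 0 0 0 0;1 0 0 0 0;1 0 0 0 0;1 0 0 0 0;1 0 0 0 0" --grip_force 40

```text
t: 3.45
tool_pos: [0.6194, -0.2833, 0.1344]
orientation: [0.557, 3.091, -0.001]
force: [-0.7, -0.2, -0.4]
opening: 0.0576
gripper_force: 0.0
```

>>> arm_command --increments "1 0 0 0 0;1 0 0 0 0;1 0 0 0 0;1 0 0 0 0;1 0 0 0 0"

```text
t: 3.95
tool_pos: [0.6192, -0.2828, 0.1336]
orientation: [0.557, 3.092, 0.001]
force: [0.1, 2.4, 0.2]
opening: 0.0334
gripper_force: 40.0
```

>>> arm_command --increments "1 0 0 -5 0;1 0 0 -15 0;1 0 0 -30 0;1 0 0 -50 0;1 0 0 -70 0"

```text
t: 4.45
tool_pos: [0.6191, -0.2832, 0.2055]
orientation: [0.558, 3.091, -0.0]
force: [-0.5, 0.9, -4.6]
opening: 0.0332
gripper_force: 40.0
```

```bash
python3 -c "
from h import *
s=robot.read_state();print(s['force'],s['opening'])
togo([.5694,.279,.2],1.21)"
```

```text
[-0.54169261  0.94625088 -4.56148806] 0.033179354069199474
togo [243.  509.4   5.2] turn 0.004 q6 -1.718 t 4.45
```

>>> arm_command --increments "1 9 19 0 0;1 22 46 0 0;1 37 77 0 0;1 53 111 0 0;1 70 147 0 0"

```text
t: 4.95
tool_pos: [0.6049, -0.1201, 0.2052]
orientation: [0.559, 3.09, -0.001]
force: [-0.3, 0.5, -5.0]
opening: 0.0331
gripper_force: 40.0
```

>>> arm_command --increments "1 17 36 0 0;1 34 72 0 0;1 51 108 0 0;1 68 144 0 0;1 85 178 0 0"

```text
t: 5.45
tool_pos: [0.5875, 0.0772, 0.2054]
orientation: [0.557, 3.09, 0.001]
force: [0.8, -0.3, -4.2]
opening: 0.0331
gripper_force: 40.0
```

>>> arm_command --increments "1 17 36 0 0;1 34 72 0 0;1 51 108 0 0;1 68 142 0 0;1 80 168 0 0"

```text
t: 5.95
tool_pos: [0.5708, 0.2634, 0.2054]
orientation: [0.555, 3.091, 0.002]
force: [-0.1, 0.1, -3.4]
opening: 0.0333
gripper_force: 40.0
```

>>> arm_command --increments "1 6 12 0 0;1 8 16 0 0;1 8 16 0 0;1 8 16 0 0"

```text
t: 6.35
tool_pos: [0.5696, 0.2775, 0.2039]
orientation: [0.559, 3.091, -0.001]
force: [-0.5, -0.4, -3.8]
opening: 0.0332
gripper_force: 40.0
```

```bash
python3 -c "
from h import *
s=robot.read_state();print(s['force'],s['opening'])
togo([.5694,.279,.0525],1.21)"
```

```text
[-0.48853344 -0.40303529 -3.840585  ] 0.033213255368629624
togo [  0.8   1.4 151.4] turn 0.003 q6 -0.84 t 6.35
```

>>> arm_command --increments "1 0 1 45 0;1 0 1 85 0;1 0 1 115 0;1 0 1 135 0;1 0 1 144 0"

```text
t: 6.85
tool_pos: [0.5682, 0.2775, 0.0567]
orientation: [-0.56, -3.088, 0.004]
force: [-0.7, -0.0, -4.9]
opening: 0.0331
gripper_force: 40.0
```

>>> arm_command --increments "1 0 0 2 0;1 0 0 4 0;1 0 0 4 0"

```text
t: 7.15
tool_pos: [0.5707, 0.2798, 0.0572]
orientation: [0.558, 3.09, 0.002]
force: [0.2, 0.9, -2.8]
opening: 0.0332
gripper_force: 40.0
```

>>> arm_command --increments "1 0 0 1 0;1 0 0 2 0;1 0 0 2 0"

```text
t: 7.45
tool_pos: [0.5697, 0.2798, 0.054]
orientation: [0.557, 3.091, 0.0]
force: [-0.1, 0.1, -4.3]
opening: 0.0334
gripper_force: 40.0
```

>>> arm_command --increments "1 0 0 1 0;1 0 0 2 0;1 0 0 2 0"

```text
t: 7.75
tool_pos: [0.5697, 0.2798, 0.0526]
orientation: [0.557, 3.091, 0.0]
force: [-4.4, -2.0, 4.1]
opening: 0.0336
gripper_force: 40.0
```

>>> arm_command --increments "1 0 0 1 0;1 0 0 1 0;1 0 0 1 0"

```text
t: 8.05
tool_pos: [0.5699, 0.2799, 0.0525]
orientation: [0.557, 3.091, 0.0]
force: [-7.6, -3.5, 12.4]
opening: 0.0333
gripper_force: 40.0
```

>>> arm_command --increments "0.5 0 0 -1 0;0 0 0 -1 0;0 0 0 -1 0;0 0 0 -1 0;0 0 0 -1 0"

```text
t: 8.55
tool_pos: [0.5695, 0.2797, 0.0514]
orientation: [-0.558, -3.092, 0.0]
force: [0.5, -0.1, 0.9]
opening: 0.0687
gripper_force: 0.0
```

>>> arm_command --increments "0 0 0 -40 0;0 0 0 -80 0;0 0 0 -120 0;0 0 0 -150 0;0 0 0 -150 0"

```text
t: 9.05
tool_pos: [0.5724, 0.2809, 0.2083]
orientation: [0.556, 3.083, 0.008]
force: [0.2, 0.1, 1.5]
opening: 0.0929
gripper_force: 0.0
```

```bash
python3 -c "
from h import *
togo([.48,.055,.2],1.86)"
```

```text
togo [   7.8 -244.     6.6] turn -0.646 q6 -0.838 t 9.05
```

>>> arm_command --increments "0 2 -48 0 -0.13;0 4 -97 0 -0.26;0 6 -146 0 -0.39;0 7 -195 0 -0.52;0 8 -244 0 -0.65"

```text
t: 9.55
tool_pos: [0.4756, 0.0526, 0.2007]
orientation: [0.467, -3.106, 0.0]
force: [0.1, -0.6, 0.4]
opening: 0.0929
gripper_force: 0.0
```

>>> arm_command --increments "0 0 0 0 0;0 0 0 0 0;0 0 0 0 0"

```text
t: 9.85
tool_pos: [0.4771, 0.0547, 0.2014]
orientation: [-0.456, 3.108, 0.001]
force: [-0.1, -0.2, -0.6]
opening: 0.0931
gripper_force: 0.0
```

```bash
python3 -c "
from h import *
m=robot.camera_model('wrist');a=robot.read_camera('wrist')
t=robot.read_camera('top')[160:300,180:480]
cv2.imwrite('pics/w2.png',np.hstack([a[:,:],]))
big=cv2.resize(t,(640,299),interpolation=cv2.INTER_CUBIC)
cv2.imwrite('pics/w2t.png',np.vstack([cv2.resize(a,(640,480))[:300],big]))
np.save('w2.npy',m,allow_pickle=True);print(m,robot.read_state()['tool_pos'])
for p in([.4904,.0594,.056],[.4392,.044,.056],[.679,.0107,.056],[.6404,.0401,.056]):print(proj(m,p))"
```

```text
{'fx': 408.55434639687036, 'fy': 408.55434639687036, 'cx': 317.70260319513403, 'cy': 242.3674444504995, 'eye': array([0.41268947, 0.03345062, 0.34196637]), 'rotation': array([1.78128355, 2.39439243, 0.28992894])} [0.47719269 0.05517783 0.20140113]
(np.float64(321.0337292806136), np.float64(257.95287204861194))
(np.float64(321.13986078401314), np.float64(184.0856737142101))
(np.float64(198.3404267211899), np.float64(452.3460039621292))
(np.float64(244.46341573559448), np.float64(422.38826368917375))
```

View pics/w2t.png

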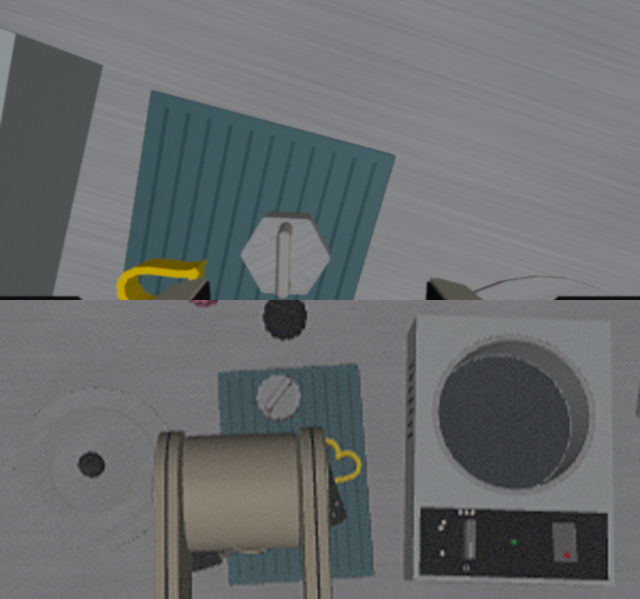

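The wrist view shows the hex cutter's near handle end at (285,228), not the predicted (321,184), so it has been knocked a few centimetres. The top view shows the well open and the lid on the cork mat. I need the handle's far end.

```bash
python3 -c "
import cv2
a=cv2.imread('pics/w2.png')[200:330,200:400]
cv2.imwrite('pics/w2c.png',cv2.resize(a,None,fx=4,fy=4,interpolation=cv2.INTER_CUBIC))"
```

```text
(no output)
```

View pics/w2c.png

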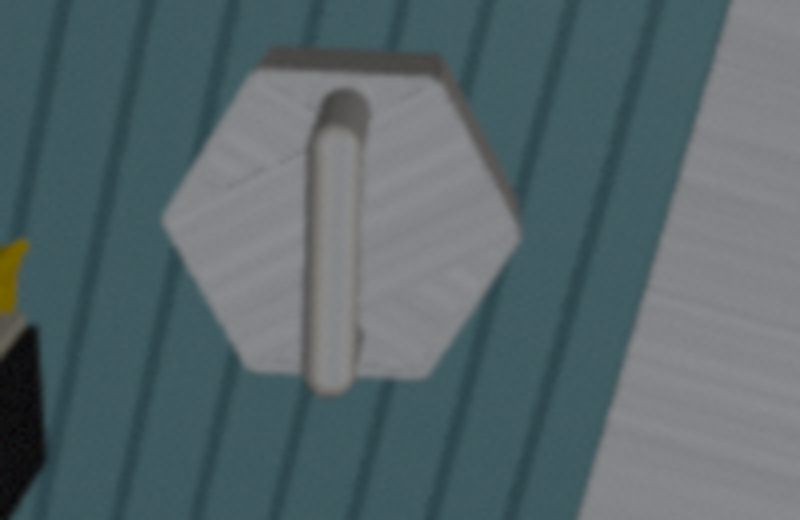

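The crop shows the bar running from (339,122) to (330,394), i.e. wrist pixels (284.6,230.4) to (282.4,298.4).

```bash
python3 -c "
from h import *
m=np.load('w2.npy',allow_pickle=True).item()
a=onz(m,284.6,230.4,.059);b=onz(m,282.4,298.4,.059);d=b-a;c=(a+b)/2;y=np.arctan2(d[1],d[0]);print(a,b,np.linalg.norm(d),c,y)
togo([c[0],c[1],.15],y+np.pi/2)"
```

```text
[0.47758808 0.02855094 0.059     ] [0.52747966 0.04079679 0.059     ] 0.051372467742545884 [0.50253387 0.03467386 0.059     ] 0.24069089782736688
togo [-18.4 -27.   51.4] turn 0.052 q6 -1.856 t 9.95
```

>>> arm_command --increments "0 -9 -14 25 0.03;0 -18 -27 50 0.05;0 -18 -27 50 0.05;0 -18 -27 50 0.05"

```text
t: 10.35
tool_pos: [0.5014, 0.0343, 0.1512]
orientation: [0.381, -3.116, -0.001]
force: [0.2, -0.1, 0.7]
opening: 0.0931
gripper_force: 0.0
```

```bash
python3 -c "
from h import *
m=robot.camera_model('wrist');a=robot.read_camera('wrist')
np.save('w3.npy',m,allow_pickle=True)
for p in([.4776,.0286,.059],[.5275,.0408,.059]):print(proj(m,p))
cv2.imwrite('pics/w3.png',cv2.resize(a[200:350,220:420],None,fx=4,fy=4,interpolation=cv2.INTER_CUBIC))"
```

```text
(np.float64(321.21965850537515), np.float64(219.28711848574412))
(np.float64(320.6862312406131), np.float64(302.4427590657642))
```

View pics/w3.png

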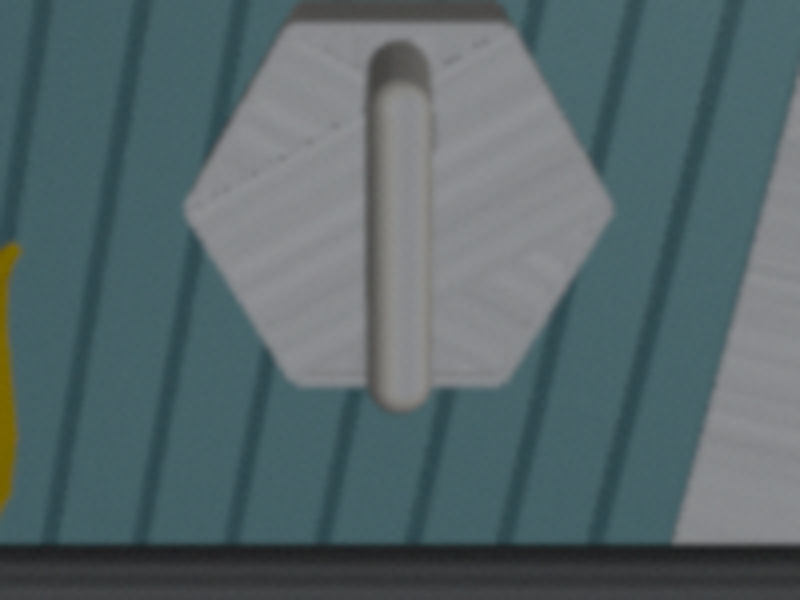

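The bar runs (320.6,219) to (320,303), within a pixel of the prediction, so both its place and its height hold. I'll grasp it.

>>> arm_command --increments "0 0 0 35 0;0 0 0 60 0;0 0 0 76 0;0 0 0 84 0;0 0 0 87 0"

```text
t: 10.9
tool_pos: [0.5022, 0.0339, 0.0651]
orientation: [-0.381, 3.118, -0.0]
force: [-0.1, -0.4, 0.3]
opening: 0.0931
gripper_force: 0.0
```

>>> arm_command --increments "1 0 0 0 0;1 0 0 0 0;1 0 0 0 0;1 0 0 0 0;1 0 0 0 0" --grip_force 30

```text
t: 11.4
tool_pos: [0.5022, 0.0334, 0.0651]
orientation: [-0.38, 3.118, -0.0]
force: [-0.6, 0.3, -0.0]
opening: 0.0579
gripper_force: 0.0
```

>>> arm_command --increments "1 0 0 0 0;1 0 0 0 0;1 0 0 0 0;1 0 0 0 0;1 0 0 0 0"

```text
t: 11.9
tool_pos: [0.5019, 0.0334, 0.0646]
orientation: [0.38, -3.118, -0.0]
force: [0.3, -0.4, -0.2]
opening: 0.0178
gripper_force: 0.0
```

>>> arm_command --increments "1 0 0 -10 0;1 0 0 -35 0;1 0 0 -70 0;1 0 0 -105 0;1 0 0 -130 0"

```text
t: 12.4
tool_pos: [0.5026, 0.0334, 0.1979]
orientation: [-0.38, 3.116, -0.001]
force: [1.3, -1.1, -0.9]
opening: 0.0088
gripper_force: 30.0
```

```bash
python3 -c "
from h import *
print(robot.read_state()['opening'])
togo([.577,-.279,.19],1.52)"
```

```text
0.00882533097692805
togo [   2.8 -321.1    8.2] turn 0.293 q6 -1.849 t 12.4
```

```bash
python3 -c "
from h import *
print(robot.read_state()['opening'])
a=robot.read_camera('wrist')
t=robot.read_camera('scene')
cv2.imwrite('pics/w4.png',np.hstack([cv2.resize(a,(400,300)),cv2.resize(t[100:400,60:460],(400,300))]))"
```

```text
0.00882533097692805
```

View pics/w4.png

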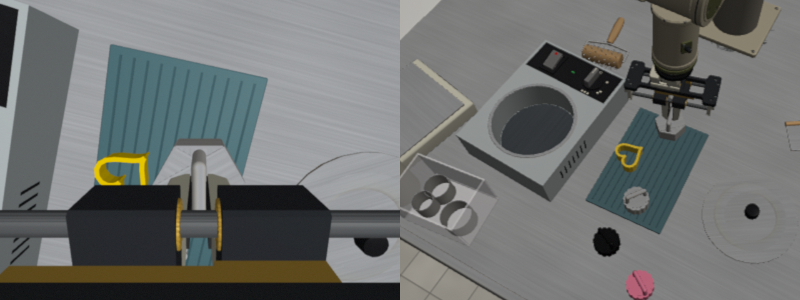

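The hex cutter is held by its bar and lifted clear. It may be gripped near the fingertips, so I'll carry it gently with more force.

>>> arm_command --increments "1 0 -15 0 0.05;1 0 -40 0 0.1;1 1 -70 0 0.15;1 1 -102 0 0.2;1 1 -135 0 0.29" --grip_force 50

```text
t: 13.0
tool_pos: [0.5322, -0.0997, 0.192]
orientation: [-0.082, -3.137, -0.001]
force: [0.3, 0.3, -1.9]
opening: 0.008
gripper_force: 50.0
```

```bash
python3 -c "
from h import *
print(robot.read_state()['opening'])
togo([.577,-.279,.19],1.52)"
```

```text
0.007975972867482908
togo [ -54.1 -176.8    1.7] turn -0.001 q6 -1.798 t 13.0
```

>>> arm_command --increments "1 -11 -36 0 0;1 -22 -72 0 0;1 -33 -108 0 0;1 -44 -144 0 0;1 -54 -175 0 0"

```text
t: 13.5
tool_pos: [0.5775, -0.2778, 0.1915]
orientation: [-0.08, -3.137, -0.002]
force: [0.3, 1.1, -0.6]
opening: 0.0085
gripper_force: 50.0
```

>>> arm_command --increments "1 0 -1 0 0;1 0 -1 20 0;1 0 -1 45 0;1 0 -1 70 0;1 0 -1 90 0"

```text
t: 14.0
tool_pos: [0.5767, -0.2754, 0.1005]
orientation: [-0.078, -3.136, -0.004]
force: [0.4, -0.0, -0.9]
opening: 0.0087
gripper_force: 50.0
```

```bash
python3 -c "
from h import *
s=robot.read_state();print(s['opening'],s['force'])
togo([.5775,-.279,.073],1.52)"
```

```text
0.008743322560420541 [ 4.26500512e-01 -3.46606841e-04 -8.93578087e-01]
togo [-1.1 -3.6 27.5] turn 0.001 q6 -2.047 t 14.0
```

>>> arm_command --increments "1 0 0 6 0;1 0 0 10 0;1 0 0 12 0;1 0 0 12 0"

```text
t: 14.4
tool_pos: [0.5794, -0.2765, 0.0934]
orientation: [0.075, 3.14, -0.001]
force: [1.0, -0.4, -1.1]
opening: 0.0084
gripper_force: 50.0
```

>>> arm_command --increments "1 0 0 3 0;1 0 0 5 0;1 0 0 5 0"

```text
t: 14.7
tool_pos: [0.579, -0.2762, 0.0877]
orientation: [0.075, 3.141, -0.0]
force: [0.1, -0.0, -1.8]
opening: 0.0088
gripper_force: 50.0
```

>>> arm_command --increments "1 0 0 2 0;1 0 0 3 0;1 0 0 3 0"

```text
t: 15.0
tool_pos: [0.5788, -0.2762, 0.0844]
orientation: [-0.075, -3.14, -0.0]
force: [-0.5, -0.4, -1.2]
opening: 0.0085
gripper_force: 50.0
```

>>> arm_command --increments "1 0 0 2 0;1 0 0 3 0;1 0 0 3 0"

```text
t: 15.3
tool_pos: [0.5794, -0.276, 0.0828]
orientation: [0.074, 3.14, 0.0]
force: [-1.5, 2.9, 6.2]
opening: 0.0085
gripper_force: 50.0
```

>>> arm_command --increments "1 0 0 2 0;1 0 0 3 0;1 0 0 3 0"

```text
t: 15.6
tool_pos: [0.5797, -0.276, 0.0827]
orientation: [0.074, 3.14, -0.0]
force: [-12.1, 8.2, 25.9]
opening: 0.009
gripper_force: 50.0
```

>>> arm_command --increments "1 0 0 1 0;1 0 0 2 0;1 0 0 2 0"

```text
t: 15.9
tool_pos: [0.58, -0.2762, 0.0826]
orientation: [0.074, 3.139, -0.001]
force: [-18.0, 11.8, 39.7]
opening: 0.0083
gripper_force: 50.0
```

>>> arm_command --increments "1 0 0 -4 0;1 0 0 -6 0;0.9 0 0 -6 0;0.6 0 0 -6 0;0.5 0 0 -6 0"

```text
t: 16.4
tool_pos: [0.5787, -0.2762, 0.082]
orientation: [-0.075, -3.14, -0.0]
force: [0.1, 0.2, 0.0]
opening: 0.0211
gripper_force: 0.0
```

>>> arm_command --increments "0.5 0 0 -6 0;0.5 0 0 -12 0;0.5 0 0 -40 0;0.5 0 0 -80 0;0.5 0 0 -120 0"

```text
t: 16.9
tool_pos: [0.5785, -0.2761, 0.2038]
orientation: [-0.075, -3.14, -0.001]
force: [0.3, -0.3, 1.1]
opening: 0.0459
gripper_force: 0.0
```

```bash
python3 -c "
from h import *
s=robot.read_state();print(s['opening'],s['force'])
togo([.645,.025,.2],.92)
t=robot.read_camera('scene');u=robot.read_camera('top')
cv2.imwrite('pics/s5.png',np.hstack([cv2.resize(u[160:310,180:480],(400,200)),cv2.resize(t[150:350,100:500],(400,200))]))
"
```

```text
0.04588983936986469 [ 0.26368907 -0.25297667  1.08338966]
togo [-52.1 303.9   3.9] turn 0.603 q6 -2.048 t 16.9
```

View pics/s5.png

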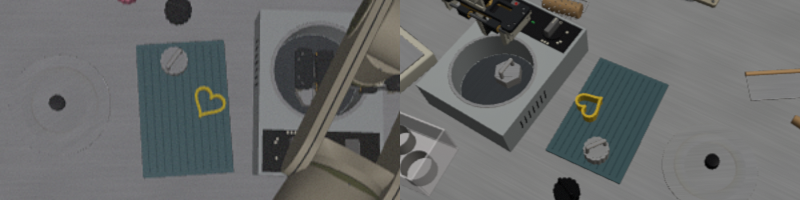

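The hex cutter stands upright in the well, at about scene (208,222). The scalloped one is unmoved. Next is the scalloped cutter.

```bash
python3 -c "
from h import *
m=robot.camera_model('scene');print(onz(m,208,222,.047))
togo([.6597,.0254,.16],.92)
"
```

```text
[ 0.5858251  -0.26896622  0.047     ]
togo [-62.3 307.2  50.4] turn 0.603 q6 -2.048 t 17.0
```

>>> arm_command --increments "0.5 -12 45 0 0.12;0.5 -20 90 0 0.24;0.5 -30 135 0 0.36;0.5 -40 180 0 0.48;0.5 -48 225 0 0.6"

```text
t: 17.5
tool_pos: [0.638, -0.0521, 0.203]
orientation: [1.007, 2.975, 0.0]
force: [0.6, -0.0, -1.1]
opening: 0.0468
gripper_force: 0.0
```

>>> arm_command --increments "0.5 33 31 10 0;0.5 33 62 30 0;0.5 33 76 45 0;0.5 33 76 45 0;0.5 33 76 45 0"

```text
t: 18.0
tool_pos: [0.6568, 0.0265, 0.1576]
orientation: [-0.998, -2.978, 0.001]
force: [0.1, -0.4, -0.3]
opening: 0.0467
gripper_force: 0.0
```

```bash
python3 -c "
from h import *
togo([.6597,.0254,.16],.92)
m=robot.camera_model('wrist');a=robot.read_camera('wrist');np.save('w5.npy',m,allow_pickle=True)
for p in([.679,.0107,.058],[.6404,.0401,.058]):print(proj(m,p))
cv2.imwrite('pics/w5.png',cv2.resize(a[180:360,200:440],None,fx=3,fy=3,interpolation=cv2.INTER_CUBIC))
"
```

```text
togo [-3.   0.8 -2.4] turn 0.004 q6 -0.961 t 18.0
(np.float64(323.5074975752816), np.float64(294.8650947722859))
(np.float64(324.1509449426432), np.float64(218.36188230498814))
```

View pics/w5.png

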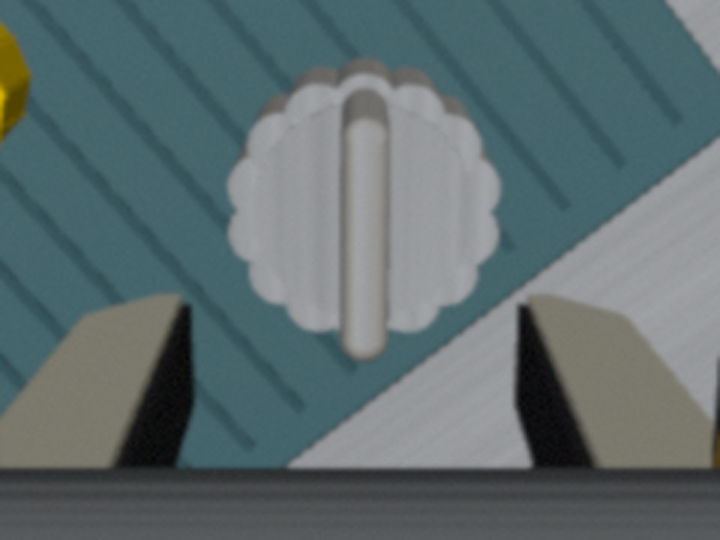

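The bar runs (322,219) to (321,300), within 5 px of the prediction, and it is centred between the fingers. I'll grasp it.

>>> arm_command --increments "0.5 -3 0 35 0;0.5 -3 0 65 0;0.5 -3 0 84 0;0.5 -3 0 93 0;0.5 -3 0 96 0" --grip_force 40

```text
t: 18.55
tool_pos: [0.6594, 0.024, 0.0617]
orientation: [-1.001, -2.978, 0.0]
force: [0.0, 0.1, 0.6]
opening: 0.0463
gripper_force: 0.0
```

>>> arm_command --increments "1 0 0 0 0;1 0 0 0 0;1 0 0 0 0;1 0 0 0 0;1 0 0 0 0"

```text
t: 19.05
tool_pos: [0.6598, 0.0251, 0.0622]
orientation: [0.999, 2.978, 0.0]
force: [-0.2, 2.5, 0.1]
opening: 0.0111
gripper_force: 0.5
```

>>> arm_command --increments "1 0 0 0 0;1 0 0 0 0;1 0 0 0 0"

```text
t: 19.35
tool_pos: [0.6598, 0.0251, 0.0621]
orientation: [0.999, 2.978, 0.0]
force: [0.7, 0.6, 4.2]
opening: 0.0085
gripper_force: 40.0
```

>>> arm_command --increments "1 0 0 -10 0;1 0 0 -35 0;1 0 0 -70 0;1 0 0 -105 0;1 0 0 -130 0"

```text
t: 19.85
tool_pos: [0.66, 0.0249, 0.1947]
orientation: [0.999, 2.976, 0.001]
force: [0.3, -0.4, -0.6]
opening: 0.0084
gripper_force: 40.0
```

```bash
python3 -c "
from h import *
s=robot.read_state();print(s['opening'],s['force'])
togo([.6615,-.283,.19],1.52)
"
```

```text
0.008433669201181998 [ 0.28390248 -0.42732514 -0.63058917]
togo [-186.9 -244.7    4.8] turn -0.597 q6 -0.963 t 19.85
```

>>> arm_command --increments "1 -20 -26 0 -0.1;1 -50 -65 0 -0.22;1 -80 -105 0 -0.35;1 -110 -144 0 -0.48;1 -140 -183 0 -0.6"

```text
t: 20.35
tool_pos: [0.6603, -0.2072, 0.1919]
orientation: [-0.066, -3.141, -0.0]
force: [0.6, -0.6, -0.6]
opening: 0.0089
gripper_force: 40.0
```

```bash
python3 -c "
from h import *
s=robot.read_state();print(s['opening'],s['force'])
togo([.6615,-.283,.19],1.52)
"
```

```text
0.008904913316780831 [ 0.63007299 -0.57725142 -0.60491793]
togo [ -4.4 -75.6   1.9] turn 0.009 q6 -1.907 t 20.35
```

>>> arm_command --increments "1 -2 -30 0 0;1 -4 -60 0 0;1 -4 -74 0 0;1 -4 -75 0 0;1 -4 -75 0 0"

```text
t: 20.85
tool_pos: [0.6612, -0.2796, 0.1915]
orientation: [-0.075, -3.14, -0.001]
force: [0.2, 0.0, -2.0]
opening: 0.0084
gripper_force: 40.0
```

>>> arm_command --increments "1 0 0 25 0;1 0 0 55 0;1 0 0 80 0;1 0 0 100 0;1 0 0 108 0"

```text
t: 21.35
tool_pos: [0.6601, -0.2775, 0.0806]
orientation: [-0.071, -3.137, -0.004]
force: [-0.5, -0.4, -1.4]
opening: 0.0091
gripper_force: 40.0
```

>>> arm_command --increments "1 0 0 0 0;1 0 0 3 0;1 0 0 5 0;1 0 0 5 0"

```text
t: 21.75
tool_pos: [0.6618, -0.2807, 0.0797]
orientation: [0.074, 3.139, -0.001]
force: [-0.4, 0.5, -1.3]
opening: 0.0088
gripper_force: 40.0
```

```bash
python3 -c "
from h import *
s=robot.read_state();print(s['opening'],s['force'])
togo([.6615,-.283,.073],1.52)
"
```

```text
0.008756448776425493 [-0.40992224  0.54784564 -1.28955163]
togo [ 0.2 -2.3  6.7] turn 0.003 q6 -1.996 t 21.75
```

>>> arm_command --increments "1 0 0 2 0;1 0 0 4 0;1 0 0 4 0"

```text
t: 22.05
tool_pos: [0.661, -0.2806, 0.0742]
orientation: [-0.075, -3.14, -0.0]
force: [-0.3, -0.4, -0.8]
opening: 0.0089
gripper_force: 40.0
```

>>> arm_command --increments "1 0 0 1 0;1 0 0 2 0;1 0 0 2 0"

```text
t: 22.35
tool_pos: [0.6611, -0.2805, 0.0724]
orientation: [-0.075, -3.14, -0.0]
force: [-0.5, -0.5, -1.5]
opening: 0.0087
gripper_force: 40.0
```

>>> arm_command --increments "1 0 0 1 0;1 0 0 2 0;1 0 0 2 0"

```text
t: 22.65
tool_pos: [0.6615, -0.2807, 0.0721]
orientation: [0.074, 3.14, -0.001]
force: [-3.2, 2.0, 6.5]
opening: 0.0087
gripper_force: 40.0
```

>>> arm_command --increments "0.95 0 0 -1 0;0.8 0 0 -1 0;0.6 0 0 -1 0;0.5 0 0 -1 0;0.5 0 0 -1 0"

```text
t: 23.15
tool_pos: [0.6612, -0.2806, 0.0715]
orientation: [-0.075, -3.141, -0.0]
force: [0.0, -0.4, -1.1]
opening: 0.0362
gripper_force: 0.0
```

>>> arm_command --increments "0.5 0 0 -5 0;0.5 0 0 -25 0;0.5 0 0 -60 0;0.5 0 0 -100 0;0.5 0 0 -130 0"

```text
t: 23.65
tool_pos: [0.6618, -0.2808, 0.205]
orientation: [0.075, 3.138, -0.002]
force: [-0.2, -0.4, 0.6]
opening: 0.0465
gripper_force: 0.0
```

```bash
python3 -c "
from h import *
s=robot.read_state();print(s['opening'],s['force'])
togo([.5697,.2798,.2],1.21)
"
```

```text
0.0465116862571942 [-0.22123587 -0.43909671  0.55644868]
togo [118.6 555.6   4.1] turn 0.313 q6 -1.996 t 23.65
```

>>> arm_command --increments "0.5 9 44 0 0;0.5 19 89 0 0;0.5 29 134 0 0;0.5 39 180 0 0;0.5 48 226 0 0"

```text
t: 24.15
tool_pos: [0.6235, -0.0509, 0.2023]
orientation: [0.075, 3.14, -0.0]
force: [0.6, -0.3, 0.5]
opening: 0.0465
gripper_force: 0.0
```

>>> arm_command --increments "0.3 9 44 0 0;0.2 19 89 0 0;0.2 29 134 0 0;0.2 39 180 0 0;0.2 48 226 0 0"

```text
t: 24.65
tool_pos: [0.5863, 0.1773, 0.2024]
orientation: [0.075, 3.14, 0.0]
force: [0.2, -0.5, 0.1]
opening: 0.0743
gripper_force: 0.0
```

>>> arm_command --increments "0.2 9 44 0 0.1;0.2 18 84 0 0.2;0.2 22 104 0 0.31;0.2 22 104 0 0.31;0.2 22 104 0 0.31"

```text
t: 25.15
tool_pos: [0.5698, 0.2805, 0.2019]
orientation: [0.553, 3.092, -0.0]
force: [1.6, -0.9, -0.1]
opening: 0.0741
gripper_force: 0.0
```

```bash
python3 -c "
from h import *
m=robot.camera_model('wrist');a=robot.read_camera('wrist')
s=robot.read_state();print(s['opening'],s['force'])
togo([.5697,.2798,.0535],1.21)
print(proj(m,[.5697,.2798,.058]))
t=robot.read_camera('top');sc=robot.read_camera('scene')
cv2.imwrite('pics/w6.png',np.hstack([cv2.resize(a,(400,300)),cv2.resize(np.vstack([t[160:300,280:480],sc[150:290,100:300]]),(240,336))[:300]]))
"
```

```text
0.07426755069806337 [ 0.50838381 -0.11055251 -0.37968138]
togo [  0.4  -0.  148.3] turn 0.005 q6 -0.84 t 25.2
(np.float64(320.75118179180475), np.float64(237.69570787126622))
```

View pics/w6.png

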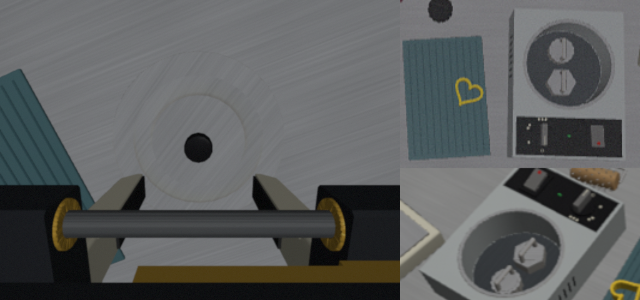

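Both cutters stand upright in the well, the drying mat holds only the heart, and the lid knob is centred between the fingers. I'll take the lid.

>>> arm_command --increments "0.2 0 0 45 0;0.2 0 0 90 0;0.2 0 0 125 0;0.2 0 0 143 0;0.2 0 0 148 0"

```text
t: 25.8
tool_pos: [0.568, 0.2782, 0.0503]
orientation: [-0.559, -3.087, 0.005]
force: [0.9, 0.2, 0.8]
opening: 0.0743
gripper_force: 0.0
```

>>> arm_command --increments "1 0 0 0 0;1 0 0 0 0;1 0 0 0 0;1 0 0 0 0;1 0 0 0 0" --grip_force 45

```text
t: 26.3
tool_pos: [0.5703, 0.2807, 0.0547]
orientation: [0.558, 3.09, 0.001]
force: [-0.1, 0.9, 0.9]
opening: 0.0388
gripper_force: 0.0
```

>>> arm_command --increments "1 0 0 0 0;1 0 0 0 0;1 0 0 0 0"

```text
t: 26.6
tool_pos: [0.5701, 0.2805, 0.0543]
orientation: [0.558, 3.091, 0.0]
force: [-2.1, -0.3, 6.8]
opening: 0.0334
gripper_force: 45.0
```

>>> arm_command --increments "1 0 0 -10 0;1 0 0 -35 0;1 0 0 -75 0;1 0 0 -115 0;1 0 0 -150 0"

```text
t: 27.1
tool_pos: [0.5693, 0.2804, 0.2052]
orientation: [-0.558, -3.091, 0.0]
force: [0.8, 0.1, -3.7]
opening: 0.0335
gripper_force: 45.0
```

```bash
python3 -c "
from h import *
s=robot.read_state();print(s['opening'],s['force'])
togo([.6192,-.2828,.2],1.21)
"
```

```text
0.03354305351262972 [ 0.76000288  0.10995373 -3.74179452]
togo [-243.8 -510.1    5.2] turn 0.003 q6 -0.837 t 27.1
```

>>> arm_command --increments "1 -9 -19 0 0;1 -22 -46 0 0;1 -37 -77 0 0;1 -53 -111 0 0;1 -70 -147 0 0"

```text
t: 27.6
tool_pos: [0.5831, 0.1172, 0.203]
orientation: [-0.557, -3.09, 0.0]
force: [1.4, 0.4, -4.5]
opening: 0.0331
gripper_force: 45.0
```

>>> arm_command --increments "1 -17 -36 0 0;1 -34 -72 0 0;1 -51 -108 0 0;1 -68 -144 0 0;1 -85 -178 0 0"

```text
t: 28.1
tool_pos: [0.6005, -0.0798, 0.2031]
orientation: [-0.558, -3.09, -0.0]
force: [-0.1, -0.7, -4.6]
opening: 0.0334
gripper_force: 45.0
```

>>> arm_command --increments "1 -17 -36 0 0;1 -34 -72 0 0;1 -51 -108 0 0;1 -68 -142 0 0;1 -80 -168 0 0"

```text
t: 28.6
tool_pos: [0.6166, -0.2658, 0.2028]
orientation: [-0.56, -3.09, -0.0]
force: [0.7, 0.2, -4.8]
opening: 0.0332
gripper_force: 45.0
```

>>> arm_command --increments "1 -6 -12 0 0;1 -8 -17 0 0;1 -8 -17 0 0;1 -8 -17 0 0"

```text
t: 29.0
tool_pos: [0.619, -0.2809, 0.2034]
orientation: [-0.557, -3.091, -0.001]
force: [-0.0, 0.0, -4.6]
opening: 0.0329
gripper_force: 45.0
```

```bash
python3 -c "
from h import *
s=robot.read_state();print(s['opening'],s['force'])
togo([.6192,-.2828,.1354],1.21)
"
```

```text
0.03291364464119272 [-0.01134852  0.02571552 -4.64448067]
togo [-0.9 -1.8 68. ] turn 0.004 q6 -1.716 t 29.0
```

>>> arm_command --increments "1 0 -1 20 0;1 0 -1 38 0;1 0 -1 50 0;1 0 -1 56 0;1 0 -1 56 0"

```text
t: 29.5
tool_pos: [0.6182, -0.2824, 0.1466]
orientation: [-0.557, -3.09, -0.001]
force: [-0.1, 0.5, -4.9]
opening: 0.0331
gripper_force: 45.0
```

>>> arm_command --increments "1 0 0 0 0;1 0 0 0 0;1 0 0 0 0"

```text
t: 29.8
tool_pos: [0.6191, -0.2836, 0.1488]
orientation: [0.558, 3.09, -0.001]
force: [0.0, 0.1, -4.6]
opening: 0.0329
gripper_force: 45.0
```

```bash
python3 -c "
from h import *
s=robot.read_state();print(s['opening'],s['force'])
togo([.6192,-.2828,.1354],1.21)
"
```

```text
0.03286159607141055 [ 0.01330009  0.12647451 -4.58834067]
togo [ 0.2  0.8 13.4] turn 0.003 q6 -1.718 t 29.8
```

>>> arm_command --increments "1 0 1 4 0;1 0 1 7 0;1 0 1 9 0;1 0 1 9 0"

```text
t: 30.2
tool_pos: [0.6185, -0.2822, 0.1378]
orientation: [-0.558, -3.09, -0.001]
force: [0.8, 0.0, -3.6]
opening: 0.0332
gripper_force: 45.0
```

>>> arm_command --increments "1 0 0 2 0;1 0 0 3 0;1 0 0 3 0"

```text
t: 30.5
tool_pos: [0.6189, -0.2824, 0.1356]
orientation: [-0.559, -3.091, -0.0]
force: [-0.5, 0.3, -4.7]
opening: 0.0334
gripper_force: 45.0
```

>>> arm_command --increments "1 0 0 1 0;1 0 0 2 0;1 0 0 2 0"

```text
t: 30.8
tool_pos: [0.6192, -0.2825, 0.1353]
orientation: [0.558, 3.09, -0.001]
force: [-3.8, 1.9, 4.5]
opening: 0.0332
gripper_force: 45.0
```

>>> arm_command --increments "0.8 0 0 -1 0;0.5 0 0 -1 0;0.3 0 0 -1 0;0.3 0 0 -1 0;0.3 0 0 -1 0"

```text
t: 31.3
tool_pos: [0.6191, -0.2824, 0.1347]
orientation: [0.559, 3.091, -0.0]
force: [0.3, -0.4, -0.6]
opening: 0.0607
gripper_force: 0.0
```

>>> arm_command --increments "0.3 0 0 -10 0;0.3 0 0 -40 0;0.3 0 0 -80 0;0.3 0 0 -95 0;0.3 0 0 -95 0"

```text
t: 31.8
tool_pos: [0.6207, -0.2833, 0.2344]
orientation: [0.557, 3.085, -0.004]
force: [0.8, 0.0, -0.2]
opening: 0.065
gripper_force: 0.0
```

```bash
python3 -c "
from h import *
s=robot.read_state();print(s['opening'],s['force'])
togo([.50,-.30,.2],1.52)
"
```

```text
0.06502200090115451 [ 0.8123932   0.01620605 -0.17330158]
togo [107.5 -57.8  33.7] turn -0.307 q6 -1.717 t 31.8
```

>>> arm_command --increments "1 25 -13 0 -0.08;1 50 -27 0 -0.16;1 80 -43 0 -0.24;1 108 -58 0 -0.31;1 108 -58 0 -0.31" --grip_force 10

```text
t: 32.3
tool_pos: [0.4937, -0.2989, 0.2271]
orientation: [-0.074, -3.136, -0.003]
force: [0.6, -0.4, -0.1]
opening: 0.0297
gripper_force: 0.0
```

>>> arm_command --increments "1 0 0 0 0;1 0 0 0 0;1 0 0 0 0;1 0 0 0 0;1 0 0 0 0"

```text
t: 32.8
tool_pos: [0.4979, -0.2987, 0.2294]
orientation: [-0.074, -3.141, -0.0]
force: [0.5, 0.7, -1.1]
opening: 0.0006
gripper_force: 0.0
```

```bash
python3 -c "
from h import *
m=robot.camera_model('wrist');a=robot.read_camera('wrist');np.save('w7.npy',m,allow_pickle=True)
s=robot.read_state();print(s['opening'],s['force'],s['tool_pos'])
for p in([.432,-.334,.117],[.4566,-.2119,.128],[.434,-.2119,.128],[.48,-.2119,.128]):print(proj(m,p))
cv2.imwrite('pics/w7.png',a)
"
```

```text
0.0006738229344142594 [ 0.18934451 -0.83898411 -0.17258759] [ 0.49784618 -0.29876734  0.22949691]
(np.float64(258.245224124848), np.float64(146.97344391283283))
(np.float64(466.06458671281734), np.float64(180.1973182213193))
(np.float64(467.6372476819606), np.float64(140.63686873118235))
(np.float64(464.508777691889), np.float64(219.33385520949065))
```

View pics/w7.png

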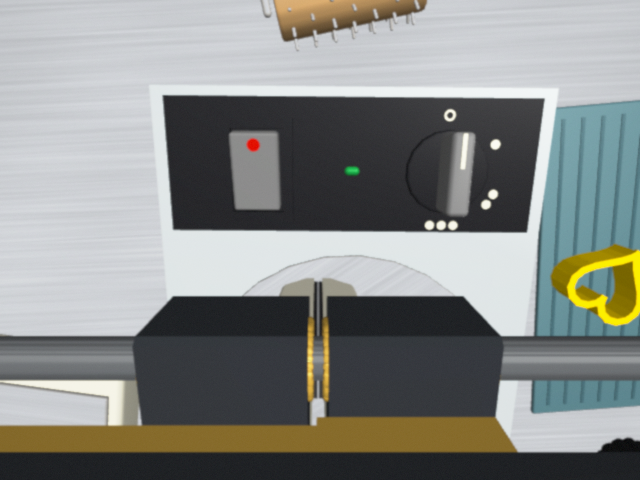

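The wrist view shows the red dot at (253,145), the selector bar's top centre at about (462,174) with its pointer towards the ring (off), and the edge of the closed lid.

```bash
python3 -c "
from m1 import *
m=np.load('w7.npy',allow_pickle=True).item()
d=onz(m,253,145,.115);print('dot',d,tri([(m,253,145),T(682,477)]))
print('sel',onz(m,462,174,.128),tri([(m,462,174),T(502,448),S(409,125)]))
print('skirt',onz(m,447,172,.100));a=onz(m,164,96,.095);b=onz(m,556,89,.095);print('front corners',onz(m,151,86,.095),b, np.arctan2(*(b-onz(m,151,86,.095))[:2]))
togo([d[0],d[1],.16],1.53)
"|tail -5
```

```text
dot [ 0.43069742 -0.33737099  0.115     ] (array([ 0.4328495 , -0.33735849,  0.11243387]), np.float64(0.002190809904996092))
sel [ 0.45287417 -0.21442353  0.128     ] (array([ 0.45533567, -0.2121606 ,  0.12024421]), np.float64(0.0025212611503022536))
skirt [ 0.45367373 -0.21457987  0.1       ]
front corners [ 0.39142192 -0.40195358  0.095     ] [ 0.40513474 -0.14542013  0.095     ] 0.05340348363968349
togo [ 65.2 -41.7  69.5] turn -0.006 q6 -2.152 t 32.85
```

>>> arm_command --increments "1 22 -14 0 0;1 45 -28 10 0;1 65 -41 35 0;1 65 -41 60 0;1 65 -41 68 0" --grip_force 30

```text
t: 33.35
tool_pos: [0.429, -0.336, 0.1589]
orientation: [-0.076, -3.138, -0.004]
force: [-0.5, 0.2, 0.4]
opening: 0.0005
gripper_force: 0.0
```

>>> arm_command --increments "1 0 0 0 0;1 0 0 8 0;1 0 0 14 0;1 0 0 16 0;1 0 0 16 0"

```text
t: 33.85
tool_pos: [0.4307, -0.3366, 0.1456]
orientation: [-0.074, -3.141, -0.0]
force: [0.6, 0.4, -0.1]
opening: 0.0002
gripper_force: 0.0
```

>>> arm_command --increments "1 0 0 2 0;1 0 0 4 0;1 0 0 4 0"

```text
t: 34.15
tool_pos: [0.4305, -0.3367, 0.1415]
orientation: [-0.075, -3.141, -0.0]
force: [0.6, -0.1, 0.1]
opening: 0.0006
gripper_force: 0.0
```

>>> arm_command --increments "1 0 0 2 0;1 0 0 3 0;1 0 0 3 0"

```text
t: 34.45
tool_pos: [0.4304, -0.3369, 0.1388]
orientation: [-0.075, -3.14, 0.0]
force: [-3.1, -0.7, 2.9]
opening: 0.0006
gripper_force: 2.0
```

>>> arm_command --increments "1 0 0 2 0;1 0 0 4 0;1 0 0 4 0"

```text
t: 34.75
tool_pos: [0.4308, -0.337, 0.1347]
orientation: [0.075, 3.14, -0.001]
force: [-2.1, -1.3, 2.5]
opening: 0.0005
gripper_force: 1.7
```

>>> arm_command --increments "1 0 0 1 0;1 0 0 3 0;1 0 0 3 0"

```text
t: 35.05
tool_pos: [0.431, -0.3372, 0.1341]
orientation: [0.074, 3.14, -0.002]
force: [-7.9, 6.4, 21.4]
opening: 0.0006
gripper_force: 11.3
```

>>> arm_command --increments "1 0 0 -10 0;0.8 0 0 -30 0;0.5 0 0 -50 0;0.5 0 0 -60 0;0.5 0 0 -60 0"

```text
t: 35.55
tool_pos: [0.4315, -0.3374, 0.1932]
orientation: [0.074, 3.138, -0.003]
force: [-0.1, 0.0, 0.7]
opening: 0.0277
gripper_force: 0.0
```

```bash
python3 -c "
from h import *
s=robot.read_state();print(s['opening'],s['force'])
togo([.4535,-.2135,.16],1.518)
"
```

```text
0.027724761210503053 [-0.09030923  0.01772832  0.72334893]
togo [-16.  124.9  33. ] turn 0.005 q6 -2.281 t 35.55
```

>>> arm_command --increments "0.5 -4 40 0 0;0.5 -10 80 0 0;0.5 -16 118 0 0;0.5 -16 125 10 0;0.5 -16 125 30 0"

```text
t: 36.05
tool_pos: [0.4534, -0.2117, 0.1615]
orientation: [0.07, 3.139, -0.001]
force: [0.1, -0.5, 0.5]
opening: 0.0467
gripper_force: 0.0
```

>>> arm_command --increments "0.5 0 0 0 0;0.5 0 0 0 0;0.5 0 0 0 0"

```text
t: 36.35
tool_pos: [0.4526, -0.2134, 0.162]
orientation: [0.076, 3.14, -0.0]
force: [0.4, -0.4, 0.8]
opening: 0.0463
gripper_force: 0.0
```

```bash
python3 -c "
from h import *
s=robot.read_state();print(s['opening'],s['force'])
togo([.4535,-.2135,.131],1.518)
m=robot.camera_model('wrist');a=robot.read_camera('wrist');cv2.imwrite('pics/w8.png',a[60:400,:500])
print(proj(m,[.4535,-.2135,.128]))
"
```

```text
0.046320778462042814 [ 0.43531227 -0.44192378  0.77707688]
togo [-0.9 -0.1 31. ] turn 0.005 q6 -2.066 t 36.35
(np.float64(322.9491602506507), np.float64(296.11629680758466))
```

View pics/w8.png

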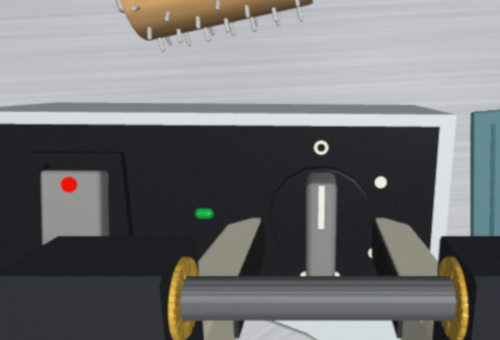

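The selector bar is centred between the fingers at x≈321, with its pointer at the ring. The rocker's red-dot end looks flush now. I'll grip the bar and turn it clockwise.

>>> arm_command --increments "0.5 -1 0 12 0;0.5 -1 0 24 0;0.5 -1 0 30 0;0.5 -1 0 31 0;0.5 -1 0 31 0" --grip_force 55

```text
t: 36.9
tool_pos: [0.4532, -0.2125, 0.1301]
orientation: [-0.075, -3.14, -0.001]
force: [-0.5, 0.2, 0.4]
opening: 0.0462
gripper_force: 0.0
```

>>> arm_command --increments "1 0 0 0 0;1 0 0 0 0;1 0 0 0 0;1 0 0 0 0;1 0 0 0 0"

```text
t: 37.4
tool_pos: [0.4537, -0.2122, 0.1309]
orientation: [0.074, 3.14, 0.002]
force: [-0.5, 2.2, 0.3]
opening: 0.0135
gripper_force: 55.0
```

>>> arm_command --increments "1 0 0 0 0;1 0 0 0 0;1 0 0 0 0"

```text
t: 37.7
tool_pos: [0.4536, -0.2122, 0.1309]
orientation: [0.074, 3.141, 0.001]
force: [-1.0, 5.7, 4.6]
opening: 0.0137
gripper_force: 55.0
```

>>> arm_command --increments "1 0 0 0 0.1;1 0 0 0 0.2;1 0 0 0 0.3;1 0 0 0 0.4;1 0 0 0 0.5"

```text
t: 38.2
tool_pos: [0.4539, -0.2115, 0.1309]
orientation: [-0.855, -3.023, -0.003]
force: [1.1, 9.5, 4.3]
opening: 0.0137
gripper_force: 55.0
```

>>> arm_command --increments "1 0 0 0 0.1;1 0 0 0 0.2;1 0 0 0 0.3;1 0 0 0 0.4;1 0 0 0 0.5"

```text
t: 38.7
tool_pos: [0.4544, -0.211, 0.1309]
orientation: [1.576, 2.718, 0.005]
force: [3.9, 12.0, 4.0]
opening: 0.0139
gripper_force: 55.0
```

>>> arm_command --increments "1 0 0 0 0.1;1 0 0 0 0.2;1 0 0 0 0.3;1 0 0 0 0.4;1 0 0 0 0.5"

```text
t: 39.2
tool_pos: [0.4551, -0.2108, 0.1309]
orientation: [2.199, 2.244, 0.007]
force: [8.7, 12.0, 0.3]
opening: 0.0134
gripper_force: 55.0
```

>>> arm_command --increments "1 0 0 0 0.12;1 0 0 0 0.24;1 0 0 0 0.36;1 0 0 0 0.48;1 0 0 0 0.59"

```text
t: 39.7
tool_pos: [0.456, -0.2111, 0.1309]
orientation: [2.757, 1.506, 0.009]
force: [12.7, 9.6, -3.5]
opening: 0.0139
gripper_force: 55.0
```

>>> arm_command --increments "1 0 0 0 0;1 0 0 0 0;1 0 0 0 0"

```text
t: 40.0
tool_pos: [0.4559, -0.211, 0.1309]
orientation: [2.753, 1.513, 0.009]
force: [12.8, 10.0, -2.9]
opening: 0.0138
gripper_force: 55.0
```

```bash
python3 -c "
from h import *
s=robot.read_state();print(s['opening'],s['force'],s['wrist_torque'])
togo([.4535,-.2135,.131],1.518-2.094)
"
```

```text
0.013779182960561995 [12.8402114  10.01971034 -2.91797343] [ 1.76251724e+00 -2.12451131e+00  1.73281930e-03]
togo [-3.4 -0.7 -0.1] turn 0.01 q6 0.026 t 40.0
```

>>> arm_command --increments "0.9 0 0 0 0;0.6 0 0 0 0;0.5 0 0 0 0;0.5 0 0 0 0;0.5 0 0 0 0"

```text
t: 40.5
tool_pos: [0.4533, -0.213, 0.1306]
orientation: [2.754, 1.511, -0.001]
force: [0.4, 0.8, 0.5]
opening: 0.0411
gripper_force: 0.0
```

>>> arm_command --increments "0.5 0 0 -15 0;0.5 0 0 -45 0;0.5 0 0 -85 0;0.5 0 0 -100 0;0.5 0 0 -100 0"

```text
t: 41.0
tool_pos: [0.4552, -0.2139, 0.2346]
orientation: [2.749, 1.509, 0.005]
force: [0.2, 0.4, -0.7]
opening: 0.0465
gripper_force: 0.0
```

>>> arm_command --increments "0.5 0 0 0 0.12;0.5 0 0 0 0.24;0.5 0 0 0 0.36;0.5 0 0 0 0.48;0.5 0 0 0 0.6"

```text
t: 41.5
tool_pos: [0.4527, -0.2123, 0.2287]
orientation: [-3.077, -0.622, 0.003]
force: [0.4, -0.1, 0.1]
opening: 0.0463
gripper_force: 0.0
```

```bash
python3 -c "
from h import *
s=robot.read_state();print(s['tool_pos'],s['q'][5],s['force'])
m=robot.camera_model('wrist');a=robot.read_camera('wrist');np.save('w9.npy',m,allow_pickle=True);cv2.imwrite('pics/w9.png',a)
for z in(.128,.1):print(proj(m,[.4538,-.2140,z]))
# rectify: top-down 1 px = 1 mm patch at z=.128, x up / y left, centred on the selector
g=np.float32([[proj(m,[.4538+dx,-.2140+dy,.128]) for dx,dy in((.04,.04),(.04,-.04),(-.04,-.04),(-.04,.04))]][0])
P=cv2.warpPerspective(a,cv2.getPerspectiveTransform(g,np.float32([[0,0],[40,0],[40,40],[0,40]])),(41,41))
G=cv2.cvtColor(P,cv2.COLOR_BGR2GRAY);print(g)
for r in G[::2]:print(''.join('%4d'%v for v in r[::2]))
"
```

```text
[ 0.45269978 -0.21232628  0.22865145] 0.6306454445628042 [ 0.37195854 -0.08796618  0.0672959 ]
(np.float64(318.6535362351941), np.float64(247.79161534538156))
(np.float64(318.6463416146272), np.float64(237.34972606330595))
[[281.954   160.19673]
 [406.45822 213.3371 ]
 [351.8461  327.01608]
 [234.43948 280.8372 ]]
  40  38  38  37  36  37  37  37 222  49 217  91 171  34  34  31  31  34  35  42  54
  38  39  37  37  36  36  36  35 107  34 155  74 153  35  34  33  32  32  32  31  31
  38  38  38  37  37  36  33  36  35  35  34  33  33  33  33  32  32  32  32  32  34
  40  39  38 221  97  36  35  25  30  35  29  28  26  34  32  33  30  32  32  32  31
  38  40  95  89  38  35  33  35  35  32  34  32  31  27  31  32  31  32  32  32  31
  39  38 218  95  38  38  40  36  33  34  33  32  32  31  26  33  32  30  30  32  31
  40  39  37  36  28  59 108  65  40  33  33  31  31  31  31  29  31  31  33  32  31
  40  38  38  37  44 157 190 123  92  46  35  34  32  33  32  30  33  33  33  31  33
  40  39  39  37  40 133 142 219 128 115  71  39  31  32  30  30  32  33  31  31  34
  40  40  39  37  4
[... 300 characters left out ...]
  40  32  31  31  21
  38  39  39  37  35  35  34  32  32  33  33  29  92 126 124 107  32  31  31  32  31
  40  40  38  37  36  35  35  31  33  31  32  31  32  35 112  36  31  31  33  34  32
  40  38  36  37  35  35  33  34  33  33  32  33  32  31  32  32  32  31  32  32  32
  40  38  37  36  35  34  34  34  53  66  49  32  32  31  31  32  33  32  31  33  30
  37  37  38  37  35  36  33  33  32 150  31  32  32  33  31  32  33  34  33  29  31
 103  80  71  44  37  39  34  34  32  30  30  29  31  31  31  29  31  30  31  30  29
 205 204  86  75  20 205 205 204 205 204 203 202 199 189 188 162 155 128 114  86  76
 169  75  75  75  13 149 170 171 172 175 181 185 191 195 197 200 203 203 203 203 203
```

```bash
python3 -c "
from h import *
togo([.40,.25,.28])
m=np.load('w9.npy',allow_pickle=True).item();a=cv2.imread('pics/w9.png')
o=[(.45+.0005*i,-.2140+.0005*j) for i in range(-60,70) for j in range(-60,60)]
pts=[]
for x,y in o:
    u,v=proj(m,[x,y,.128])
    if np.hypot(x-.4538,y+.2140)<.029 and a[int(round(v)),int(round(u))].mean()>75:pts.append((x,y))
pts=np.array(pts);w,V=np.linalg.eigh(np.cov(pts.T));d=V[:,1];print(pts.mean(0),len(pts),np.sqrt(w)*12**.5)
y=np.arctan2(d[1],d[0]);print('bar yaw',y,'knob angle mod pi',(-.053-y)%np.pi)
"
```

```text
togo [ 127.7 -447.6  -50.6] turn None q6 0.638 t 41.55
[ 0.4524977  -0.21374271] 2608 [0.02298286 0.04766506]
bar yaw 0.9149725937464905 knob angle mod pi 2.1736200598433024
```

>>> arm_command --increments "0.5 12 -43 -10 0;0.5 25 -87 -20 0;0.5 38 -131 -30 0;0.5 50 -175 -40 0;0.5 63 -219 -50 0"

```text
t: 42.05
tool_pos: [0.4242, 0.0149, 0.2796]
orientation: [-3.077, -0.633, 0.003]
force: [0.7, 0.4, -0.4]
opening: 0.0467
gripper_force: 0.0
```

>>> arm_command --increments "0.5 12 -43 0 0;0.5 25 -87 0 0;0.5 38 -131 0 0;0.5 50 -175 0 0;0.5 63 -219 0 0"

```text
t: 42.55
tool_pos: [0.396, 0.2411, 0.2793]
orientation: [3.076, 0.634, -0.002]
force: [1.4, 0.3, -0.4]
opening: 0.0468
gripper_force: 0.0
```

```bash
python3 - <<'E'
from h import *
m=np.load('w9.npy',allow_pickle=True).item();a=cv2.imread('pics/w9.png')
p=[]
for i in range(-60,60):
  for j in range(-60,60):
    x,y=.4538+.0005*i,-.214+.0005*j;u,v=proj(m,[x,y,.128])
    if np.hypot(x-.4538,y+.214)<.026 and a[int(round(v)),int(round(u))].mean()>165:p.append((x,y))
p=np.array(p);w,V=np.linalg.eigh(np.cov(p.T));d=V[:,1]
print('pointer',p.mean(0),len(p),(-.053-np.arctan2(d[1],d[0]))%np.pi)
T,S=robot.read_camera('top'),robot.read_camera('scene');mt,ms=robot.camera_model('top'),robot.camera_model('scene')
cv2.imwrite('pics/tF.png',T);cv2.imwrite('pics/sF.png',S)
T0,S0=cv2.imread('pics/top0.png'),cv2.imread('pics/scene0.png')
def red(I,x0,x1,y0,y1):
    c=I[y0:y1,x0:x1].astype(int);k=np.clip(c[...,2]-c[...,:2].max(2)-25,0,None);yy,xx=np.mgrid[y0:y1,x0:x1];return (xx*k).sum()/k.sum(),(yy*k).sum()/k.sum()
def blk(I,x0,x1,y0,y1):
    c=I[y0:y1,x0:x1].mean(2);k=(c<60)*1.;yy,xx=np.mgrid[y0:y1,x0:x1];return (xx*k).sum()/k.sum(),(yy*k).sum()/k.sum()
for n,A,B in(("before",T0,S0),("after",T,S)):
    print(n,'dot',tri([(mt,*red(A,435,455,262,285)),(ms,*red(B,205,230,145,165))]),
     'lidknob',tri([(mt,*blk(A,412,434,200,221)),(ms,*blk(B,178,202,202,225))]))
    P=A[160:260,370:470].astype(int)
d=np.abs(T.astype(int)-T0).max(2)
b=(d>45).astype(np.uint8);n,l,st,c=cv2.connectedComponentsWithStats(cv2.morphologyEx(b,cv2.MORPH_OPEN,np.ones((2,2),np.uint8)))
for i in range(1,n):
    if st[i,4]>12:print(st[i],c[i].round())
print(robot.read_state()['tool_pos'],robot.read_state()['t'])
E
```

```text
pointer [ 0.45707509 -0.20375836] 269 2.7500329356715603
before dot (array([ 0.43368245, -0.33300764,  0.1202968 ]), np.float64(0.0019842876198927716)) lidknob (array([ 0.62262143, -0.27991146,  0.13082723]), np.float64(0.0018245320937460285))
after dot (array([ 0.43144839, -0.33248702,  0.11358086]), np.float64(0.001777258986987657)) lidknob (array([ 0.6220077 , -0.28142747,  0.13078069]), np.float64(0.001901481042121971))
[302 197  15  11  83] [308. 201.]
[315 203   7  11  46] [317. 208.]
[309 210   5   6  18] [311. 213.]
[ 181  254   96  177 3415] [234. 325.]
[175 264   5   5  16] [178. 266.]
[307 264   5   6  21] [309. 267.]
[400 265   4   4  14] [401. 266.]
[167 267   6   4  13] [169. 269.]
[294 266   8  12  43] [297. 271.]
[393 267   7   5  22] [396. 269.]
[301 268   5  11  28] [303. 273.]
[308 271   7  12  50] [311. 276.]
[153 273   8   4  16] [156. 275.]
[404 273   6   6  24] [406. 276.]
[400 277   4   5  16] [401. 279.]
[142 279   6   4  14] [145. 281.]
[182 280   7  13  26] [185. 286.]
[298 280   9   5  28] [302. 282.]
[134 283   7   4  16] [137. 284.]
[119 287  13   8  55] [123. 290.]
[132 297  44  18 178] [150. 305.]
[ 120  301  178  179 4947] [203. 411.]
[194 320   8   6  30] [197. 323.]
[173 327  13   8  42] [180. 331.]
[   0  363  159  117 8265] [ 62. 424.]
[ 76 381  34  10 128] [ 94. 386.]
[144 389   6   3  17] [146. 390.]
[152 388   6   4  20] [154. 390.]
[152 395   7  12  24] [155. 400.]
[159 410   6  10  20] [162. 414.]
[315 446  34  23 270] [329. 458.]
[362 447  12  20  93] [368. 456.]
[371 471   6   9  29] [373. 475.]
[0.39511478 0.24386117 0.27899731] 42.65
```

```bash
python3 - <<'E'
from h import *
m=np.load('w9.npy',allow_pickle=True).item();a=cv2.imread('pics/w9.png')
c=a[205:290,270:370];g=cv2.resize(cv2.cvtColor(c,cv2.COLOR_BGR2GRAY),None,fx=4,fy=4,interpolation=cv2.INTER_CUBIC)
L=cv2.createLineSegmentDetector().detect(g)[0][:,0]
for s in L:
    if np.hypot(s[2]-s[0],s[3]-s[1])<50:continue
    p,q=[onz(m,270+u/4,205+v/4,.128) for u,v in(s[:2],s[2:])]
    d=q-p;print(p[:2].round(4),q[:2].round(4),'len',np.linalg.norm(d).round(4),'ang',((-.053-np.arctan2(d[1],d[0]))%np.pi).round(3))
E
```

```text
[ 0.4202 -0.2045] [ 0.4203 -0.195 ] len 0.0095 ang 1.524
[ 0.457  -0.2122] [ 0.4674 -0.1958] len 0.0194 ang 2.087
[ 0.4651 -0.1944] [ 0.4549 -0.2105] len 0.019 ang 2.084
[ 0.4612 -0.1913] [ 0.4362 -0.2304] len 0.0464 ang 2.087
[ 0.4367 -0.2324] [ 0.4449 -0.2377] len 0.0097 ang 0.529
```

The bar's and pointer's edges give a selector angle of 2.09, in the two-dot click. The rocker's dot is 7 mm lower, so it is on. The lid knob is back at its closed height and place.

```bash
python3 -c "
from plant import robot
print(robot.close_job())"
```

```text
the job is handed in; nothing more can be done
None
```

The job is handed in: both steel cutters from the drying mat are in the well with the lid closed over them, the rocker is on, the selector sits in its two-dot click, and the heart and other things were left alone.

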